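# Transfer turned samples to the measuring rack in sequence

### The job

The four turned steel samples stand on the wooden rack in the order in which they were made. Move them all onto the pins of the empty aluminium rack in the same order, counted from the knob on each rack's end: the sample nearest the wooden rack's knob goes on the pin nearest the aluminium rack's knob, and so on. Set each one down gently and upright, fully down over its pin, without dropping or tipping any, and let go.

Things in the scene. Friction and masses are not known exactly. Their poses are not given: they have to be found in the camera images.
- wood_rack: wooden rack, 256 (x) x 68 (y) x 12 mm high, fixed, at any yaw; origin centre of underside, z up. A black knob (20 mm diameter) sticks out 23 mm at its -x end. On its centre line are four pads with pins at x = -96, -32, +32, +96 mm (first to fourth from the knob), on which the samples stand at the start, in any order.
- alu_rack: empty aluminium rack, 256 (x) x 68 (y) x 12 mm high, fixed, at any yaw; origin centre of underside, z up. A black knob (20 mm diameter) sticks out 23 mm at its -x end. On its centre line are four black rubber pads (56 mm diameter, tops 15 mm above the bench) at x = -96, -32, +32, +96 mm (first to fourth from the knob), each with an upright steel pin (8 mm diameter, 16 mm above the pad).
- sleeve: plain steel sleeve, the tallest and slimmest sample: 38 mm outside diameter, 28 mm bore right through, 58 mm high, about 0.23 kg. It stands upright over the pin of its pad on the wooden rack. Loose; origin at the centre of its underside, z up along its bore.
- bush: flanged steel bush: a flange of 54 mm diameter, 8 mm thick at its foot, above it a round body of 36 mm diameter up to 48 mm total height; 24 mm bore right through, about 0.28 kg. It stands upright over the pin of its pad on the wooden rack. Loose; origin at the centre of its underside, z up along its bore.
- pulley: steel pulley: lower and upper rims of 50 mm diameter, each 10 mm thick, a waist of 36 mm diameter between them; 40 mm high, 24 mm bore right through, about 0.30 kg. It stands upright over the pin of its pad on the wooden rack. Loose; origin at the centre of its underside, z up along its bore.
- ring: low, wide steel ring: 54 mm outside diameter, 32 mm bore right through, 30 mm high, about 0.33 kg. It stands upright over the pin of its pad on the wooden rack. Loose; origin at the centre of its underside, z up along its bore.
- pad_sleeve: a 56 mm diameter, 3 mm thick black rubber pad fixed on the wooden rack, with an upright steel pin (8 mm diameter, 16 mm above the pad). It stays where the sleeve stood at the start. Origin at the centre of its underside (12 mm above the bench).
- pad_bush: a 56 mm diameter, 3 mm thick black rubber pad fixed on the wooden rack, with an upright steel pin (8 mm diameter, 16 mm above the pad). It stays where the bush stood at the start. Origin at the centre of its underside (12 mm above the bench).
- pad_pulley: a 56 mm diameter, 3 mm thick black rubber pad fixed on the wooden rack, with an upright steel pin (8 mm diameter, 16 mm above the pad). It stays where the pulley stood at the start. Origin at the centre of its underside (12 mm above the bench).
- pad_ring: a 56 mm diameter, 3 mm thick black rubber pad fixed on the wooden rack, with an upright steel pin (8 mm diameter, 16 mm above the pad). It stays where the ring stood at the start. Origin at the centre of its underside (12 mm above the bench).
Not all that is in view belongs to the job. What is shaped like the sleeve but pink is not meant.

How it is judged:
At the end, for the whole second after the job is handed in: Each sample has the same count from the knob on the aluminium rack as it had on the wooden one: within 13 mm of that pin along and across, underside within 4 mm of the pad top, upright within 0.1 rad, at rest (under 0.02 m/s) (((x of pad_sleeve in the frame of wood_rack between -0.116 and -0.076 m and x of sleeve in the frame of alu_rack between -0.109 and -0.083 m) or (x of pad_sleeve in the frame of wood_rack between -0.052 and -0.012 m and x of sleeve in the frame of alu_rack between -0.045 and -0.019 m) or (x of pad_sleeve in the frame of wood_rack between 0.012 and 0.052 m and x of sleeve in the frame of alu_rack between 0.019 and 0.045 m) or (x of pad_sleeve in the frame of wood_rack between 0.076 and 0.116 m and x of sleeve in the frame of alu_rack between 0.083 and 0.109 m)) and y of sleeve in the frame of alu_rack between -0.013 and 0.013 m and z of sleeve in the frame of alu_rack between 0.011 and 0.019 m and angle between each of sleeve, bush, pulley, ring's own z axis and vertical below 0.1 rad and linear speed of each of sleeve, bush, pulley, ring below 0.02 m/s and ((x of pad_bush in the frame of wood_rack between -0.116 and -0.076 m and x of bush in the frame of alu_rack between -0.109 and -0.083 m) or (x of pad_bush in the frame of wood_rack between -0.052 and -0.012 m and x of bush in the frame of alu_rack between -0.045 and -0.019 m) or (x of pad_bush in the frame of wood_rack between 0.012 and 0.052 m and x of bush in the frame of alu_rack between 0.019 and 0.045 m) or (x of pad_bush in the frame of wood_rack between 0.076 and 0.116 m and x of bush in the frame of alu_rack between 0.083 and 0.109 m)) and y of bush in the frame of alu_rack between -0.013 and 0.013 m and z of bush in the frame of alu_rack between 0.011 and 0.019 m and ((x of pad_pulley in the frame of wood_rack between -0.116 and -0.076 m and x of pulley in the frame of alu_rack between -0.109 and -0.083 m) or (x of pad_pulley in the frame of wood_rack between -0.052 and -0.012 m and x of pulley in the frame of alu_rack between -0.045 and -0.019 m) or (x of pad_pulley in the frame of wood_rack between 0.012 and 0.052 m and x of pulley in the frame of alu_rack between 0.019 and 0.045 m) or (x of pad_pulley in the frame of wood_rack between 0.076 and 0.116 m and x of pulley in the frame of alu_rack between 0.083 and 0.109 m)) and y of pulley in the frame of alu_rack between -0.013 and 0.013 m and z of pulley in the frame of alu_rack between 0.011 and 0.019 m and ((x of pad_ring in the frame of wood_rack between -0.116 and -0.076 m and x of ring in the frame of alu_rack between -0.109 and -0.083 m) or (x of pad_ring in the frame of wood_rack between -0.052 and -0.012 m and x of ring in the frame of alu_rack between -0.045 and -0.019 m) or (x of pad_ring in the frame of wood_rack between 0.012 and 0.052 m and x of ring in the frame of alu_rack between 0.019 and 0.045 m) or (x of pad_ring in the frame of wood_rack between 0.076 and 0.116 m and x of ring in the frame of alu_rack between 0.083 and 0.109 m)) and y of ring in the frame of alu_rack between -0.013 and 0.013 m and z of ring in the frame of alu_rack between 0.011 and 0.019 m); the robot touches nothing.
It fails at once if a sample was tipped over (angle between any of sleeve, bush, pulley, ring's own z axis and vertical above 0.6 rad).
It fails at once if a sample was dropped or flung: out of the fingers and moving faster than 0.7 m/s ((contact force between sleeve and the fingers below 0.1 N and linear speed of sleeve above 0.7 m/s) or (contact force between bush and the fingers below 0.1 N and linear speed of bush above 0.7 m/s) or (contact force between pulley and the fingers below 0.1 N and linear speed of pulley above 0.7 m/s) or (contact force between ring and the fingers below 0.1 N and linear speed of ring above 0.7 m/s)).
It also fails if it takes over 112 s, if anything falls off the work surface, if the arm or the gripper's body presses on something with over 40 N, if the wrist force passes 120 N, or if a joint passes its speed limit or range.

### The arm

A 6-joint arm with a two-finger parallel gripper is mounted at the origin on the work surface. World frame = base frame: x ahead of the robot, y to its left, z up, the work surface at z = 0. Lengths are in m, angles in rad, forces in N, time in s.
With the tool pointing down it reaches from about 0.3 to 0.875 m from the base axis. Payload 6.4 kg.
Tool frame: the origin (TCP) lies midway between the tips of the shut fingers; the grasp point (between the pads) lies 19 mm behind it (ctrl.tcp_to_grasp is the distance from the TCP to the grasp point, in m); z points along the fingers, y is the direction in which the jaws open and shut (so a half turn about z gives the same grasp; the last joint's range is limited). The gripper opens to 85 mm and grips with 20 to 120 N. Pads are 22 mm wide; open, the fingers measure 114 mm over their backs; the gripper's body (76 mm by 85 mm) begins 54 mm behind the grasp point. The pads swing forward as they close: fully open they stand 13 mm farther back than shut.
Start: joints at [1.02, 0.181, 1.607, -0, 1.354, -0.206], TCP at [0.194, 0.541, 0.231] pointing down, gripper open.
Joint ranges: [-2.99, 2.99], [-0.89, 2.07], [0.3, 2.58], [-1.14, 4.28], [0, 2.63], [-3.12, 3.12]. Speed limits (rad/s): [2.57, 2.57, 3.01, 3.14, 3.14, 3.14].

### API

Orientations are given as a unit quaternion [w, x, y, z].
In Python, from bench import monitor, imaging, order, spotter, ctrl gives the robot as it stands.
- The arm moves only by the shell command python3 -m pendant 'ROWS'. ROWS is JSON, a list that holds one entry, the list of rows, each a list of 5 numbers: the shift along the world's x, y, z in mm, then the turn about the world's z in degrees, then the finger opening in mm, from 0 to 85.4. A call has 1 to 8 rows; each row shifts and turns the commanded pose from where the row before left it; what a row does not reach is not made up. A row lasts 1/8 s, in which the tool goes at most 62.5 mm and 10.7 degrees, less where a joint would pass 70% of its speed; a pose out of reach is approached as far as the arm can. A call with a gripper value outside its range is refused whole. The fingers move at their own pace and stop on an object; the grip force is fixed at half the most. Time passes only in rows, so rows that do not move let the fingers close. It gives the time, the measured TCP pose, the force and the opening at its end, in the units of the state.
- monitor.get_obs(): the state, without advancing time (a new reading comes with each control period).
- imaging.camera(name): name is "side" or "top"; returns a dict with "img" (420x560x3 uint8, red, green, blue), "vfov" (degrees; the focal length in pixels is half the picture's height over the tangent of half this angle, whatever the lens; pixels are square), "cx", "cy" (the principal point, pixels), "distortion" ([k1, k2, p1, p2, k3] as OpenCV has them; the pictures are not rectified), "origin" and "orientation" of the camera in the world. Camera axes: x right, y down, z forward; pixel columns grow to the right and rows downward; lengths in m; the calibration is good to about 2 mm. A picture is of the moment at which its call begins. There is no depth.
- order.hand_in(): hands the job in, once; it reports no verdict.
Trained networks look in the newest picture that a camera, given by its name, has taken for a name from the list of things; names that differ only in an ending like _2 or _b are one class to them, and where a whole thing is asked for, a point or a joint stands for the part that bears it (a point fixed in the world has none). Each returns a list of dicts, best first, with "confidence" (0 to 1); they miss things now and then, are a little off and sometimes report something else, mostly with a low value. They report only what shows in the picture. A call takes as long as a camera call. They do not tell look-alikes from the thing itself.
- spotter.recognise(camera, thing): "at" ([x, y, z] in m, in the coordinates of the camera as it stood for that picture, good to about 4 mm: the middle of the surface that is visible of it).
- spotter.tip_of(camera, thing): "at" ([x, y, z] in m, in the coordinates of the camera as it stood for that picture, good to about 4 mm: a listed point, or the origin of a listed thing).
The state is a dict: "time_s": time; "q": joint angles; "dq": joint speeds; "joint_efforts": joint torques, N m; "eef_pos": TCP position; "eef_rot": TCP orientation; "wrist_force": force on the tool from outside, world axes, zero at the start; "torque": the same for the moment, N m; "opening": opening from 0.0 (shut) to 1.0 (fully open).
Only numpy, scipy, OpenCV 4.12 (cv2) and the standard library are available. Lean on these libraries where they do the work, as an engineer would, in place of code of your own. Each camera call takes 0.05 s, during which the arm holds its last target. There are 200 camera calls.

## Working session

There is one attempt and no reset: what is moved stays moved. The work goes in short steps, Python scripts to look and compute and a shell command to move; the robot and the scene stay as the last step left them, time stands still between calls to the robot, and variables do not carry over. Pictures are saved under pics/ and viewed, about 12 in all and at most 16, crops included, and the job is handed in when it is done.

```bash
mkdir -p pics; ls
cat > h.py <<'E'
import numpy as np, cv2
from scipy.spatial.transform import Rotation as R
from bench import monitor, imaging, order, spotter, ctrl
def rot(c):
    w,x,y,z=c["orientation"]; return R.from_quat([x,y,z,w]).as_matrix()
def K(c):
    h=c["img"].shape[0]; f=h/2/np.tan(np.radians(c["vfov"])/2)
    return np.array([[f,0,c["cx"]],[0,f,c["cy"]],[0,0,1]])
def W(c,p): return rot(c)@np.array(p)+np.array(c["origin"])
def proj(c,P):
    P=np.atleast_2d(P).astype(float); Rc=rot(c).T; t=-Rc@np.array(c["origin"])
    return cv2.projectPoints(P,cv2.Rodrigues(Rc)[0],t,K(c),np.array(c["distortion"],float))[0][:,0]
def ray(c,uv):
    u=cv2.undistortPoints(np.array([[uv]],float),K(c),np.array(c["distortion"],float))[0,0]
    return np.array(c["origin"]),rot(c)@np.array([u[0],u[1],1])
def onz(c,uv,z):
    o,d=ray(c,uv); return o+d*(z-o[2])/d[2]
def save(img,n): cv2.imwrite("pics/"+n,img[:,:,::-1])
E
python3 - <<'E'
from h import *
for n in ("top","side"):
    c=imaging.camera(n); save(c["img"],n+"0.png"); print(n,c["origin"],c["vfov"])
    for t in ("wood_rack","alu_rack","sleeve","bush","pulley","ring","pad_sleeve"):
        for k,f in (("tip",spotter.tip_of),("rec",spotter.recognise)):
            for r in f(n,t)[:3]:
                w=W(c,r["at"]); print(t,k,round(r["confidence"],2),np.round(w,3),proj(c,w)[0].round())
s=monitor.get_obs();print(s["time_s"],s["eef_pos"],s["eef_rot"],ctrl.tcp_to_grasp,s["wrist_force"])
E
```

```text
pics
top [ 0.45320855 -0.00781384  0.97540576] 46.172478208414795
wood_rack tip 0.95 [ 0.541  0.179 -0.004] [175. 199.]
wood_rack rec 0.89 [0.532 0.163 0.013] [182. 203.]
alu_rack tip 0.69 [ 0.552 -0.185  0.004] [359. 193.]
alu_rack rec 0.92 [ 0.554 -0.182  0.019] [358. 192.]
alu_rack rec 0.66 [0.545 0.204 0.018] [160. 196.]
alu_rack rec 0.19 [0.536 0.145 0.015] [191. 201.]
sleeve tip 0.67 [0.527 0.081 0.015] [224. 205.]
sleeve tip 0.64 [ 0.417  0.076 -0.006] [227. 262.]
sleeve tip 0.64 [ 0.44  -0.022 -0.003] [276. 250.]
sleeve rec 0.69 [0.422 0.078 0.053] [223. 260.]
sleeve rec 0.65 [ 0.554 -0.031  0.054] [282. 189.]
sleeve rec 0.61 [0.526 0.085 0.072] [219. 203.]
bush tip 0.91 [0.533 0.148 0.015] [190. 202.]
bush rec 0.61 [0.527 0.141 0.027] [192. 205.]
pulley tip 0.84 [0.549 0.209 0.018] [158. 194.]
pulley rec 0.94 [0.543 0.207 0.058] [154. 195.]
ring tip 0.73 [0.563 0.27  0.015] [127. 187.]
ring rec 0.56 [0.561 0.267 0.047] [124. 186.]
pad_sleeve tip 0.81 [0.523 0.085 0.014] [222. 208.]
pad_sleeve rec 0.88 [0.514 0.082 0.018] [223. 212.]
side [ 0.48581461 -0.45674955  0.55567155]
[... 701 characters left out ...]
0.082 0.018] [259. 193.]
bush rec 0.74 [0.539 0.143 0.055] [263. 156.]
bush rec 0.42 [0.524 0.069 0.056] [259. 183.]
pulley tip 0.73 [0.546 0.209 0.017] [264. 149.]
pulley tip 0.47 [ 0.55  -0.185  0.002] [293. 329.]
pulley rec 0.75 [0.549 0.203 0.055] [265. 136.]
ring tip 0.54 [0.564 0.269 0.011] [270. 133.]
ring tip 0.4 [0.549 0.208 0.017] [266. 149.]
ring rec 0.74 [0.571 0.274 0.043] [273. 120.]
ring rec 0.73 [0.524 0.071 0.058] [259. 182.]
pad_sleeve tip 0.54 [0.519 0.083 0.009] [256. 197.]
pad_sleeve rec 0.54 [0.516 0.069 0.01 ] [255. 202.]
1.5 [0.19432927 0.54116589 0.23127472] [-8.14687862e-06  1.71542371e-01  9.85176743e-01 -2.40054349e-05] 0.0187 [ 0.31405433 -0.50569779  0.36270079]
```

View pics/top0.png

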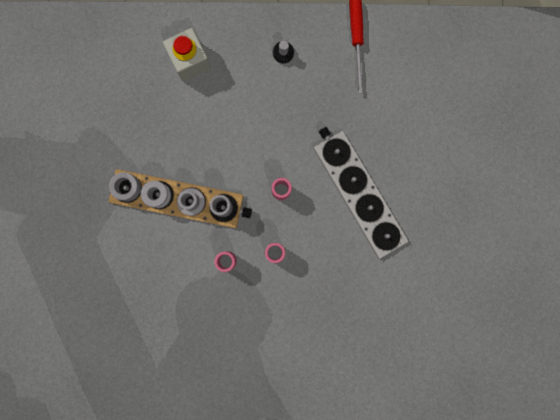

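View pics/side0.png

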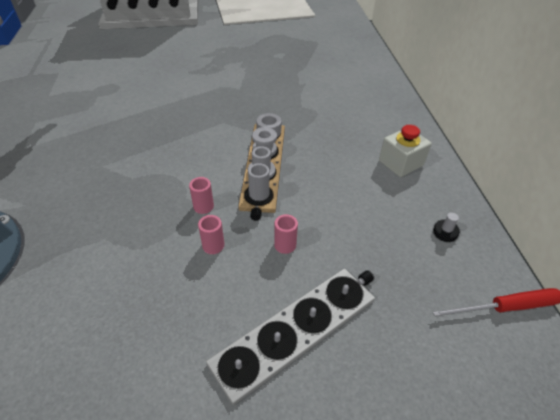

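Wood rack in the top view: knob at (247,212), then the steel sleeve (222,206), bush (190,202), pulley (157,194) and ring (124,187). Alu rack: knob at (324,132), pins about (337,151), (353,180), (370,208) and (387,236). The sleeve look-alikes at (282,188), (225,262) and (275,253) are pink and off the rack. The sleeve meant is the steel one at (222,206), standing on a black pad. Next I measure in both views and check with an enlarged crop.

```bash
cat > meas.py <<'E'
from h import *
def tri(c1,u1,c2,u2):
    (o1,d1),(o2,d2)=ray(c1,u1),ray(c2,u2)
    s=np.linalg.lstsq(np.stack([d1,-d2],1),o2-o1,rcond=None)[0]
    a,b=o1+s[0]*d1,o2+s[1]*d2
    return (a+b)/2,np.linalg.norm(a-b)
def rim(c,P,r):
    a=np.linspace(0,2*np.pi,60); return proj(c,np.stack([P[0]+r*np.cos(a),P[1]+r*np.sin(a),np.full(60,P[2])],1))
E
python3 - <<'E'
from meas import *
T=imaging.camera("top"); S=imaging.camera("side")
# alu pads: dark blobs near expected places
est=[(337,151),(353,180),(370,208),(387,236)]; es=[(345,292),(313,315),(277,340),(239,367)]
def blobs(c,box,lo):
    x0,y0,x1,y1=box; g=cv2.cvtColor(c["img"],cv2.COLOR_RGB2GRAY)[y0:y1,x0:x1]
    m=(g<lo).astype(np.uint8); k,_=cv2.findContours(m,cv2.RETR_EXTERNAL,cv2.CHAIN_APPROX_NONE)
    out=[]
    for q in k:
        if cv2.contourArea(q)>300:
            (x,y),ax,_=cv2.fitEllipse(cv2.convexHull(q)); out.append((x+x0,y+y0,*ax))
    return sorted(out,key=lambda b:b[1])
bt=blobs(T,(300,135,420,265),45); bs=blobs(S,(200,270,375,400),50)
print(np.round(bt,1)); print(np.round(bs,1))
P=[]
for a,b in zip(bt,bs):
    p,e=tri(T,a[:2],S,b[:2]); print(np.round(p,4),round(e,4),np.round(onz(T,a[:2],.015),4),np.round(onz(S,b[:2],.015),4))
# overlay of sample rims
H=dict(sleeve=(.525,.085,.073,.019),bush=(.534,.147,.063,.018),pulley=(.548,.209,.055,.025),ring=(.5635,.2695,.045,.027))
def big(c,box,k):
    x0,y0,x1,y1=box; im=cv2.resize(c["img"][y0:y1,x0:x1],None,fx=k,fy=k,interpolation=cv2.INTER_CUBIC)
    for n,(x,y,z,r) in H.items():
        q=((rim(c,(x,y,z),r)-[x0,y0]+.5)*k); cv2.polylines(im,[q.astype(np.int32)],True,(255,0,0),1)
    return im
save(big(T,(95,155,265,240),4),"t1.png"); save(big(S,(220,100,320,225),5),"s1.png")
E
```

```text
[[336.2 151.9  26.1  26.4]
 [352.7 179.7  26.2  26.5]
 [369.3 207.6  26.1  26.9]
 [386.  235.8  26.3  26.9]]
[[344.2 292.5  29.8  35.3]
 [311.9 315.3  33.   36.4]
 [276.8 340.   36.6  37.8]
 [238.3 367.   39.   41.1]]
[ 0.6335 -0.1399  0.0145] 0.0004 [ 0.6336 -0.1399  0.015 ] [ 0.6332 -0.1402  0.015 ]
[ 0.5782 -0.1721  0.0147] 0.0004 [ 0.5783 -0.172   0.015 ] [ 0.5779 -0.1722  0.015 ]
[ 0.523  -0.2041  0.0148] 0.0003 [ 0.5232 -0.2041  0.015 ] [ 0.5228 -0.2042  0.015 ]
[ 0.4678 -0.2362  0.015 ] 0.0001 [ 0.4678 -0.2361  0.015 ] [ 0.4677 -0.2362  0.015 ]
```

View pics/t1.png

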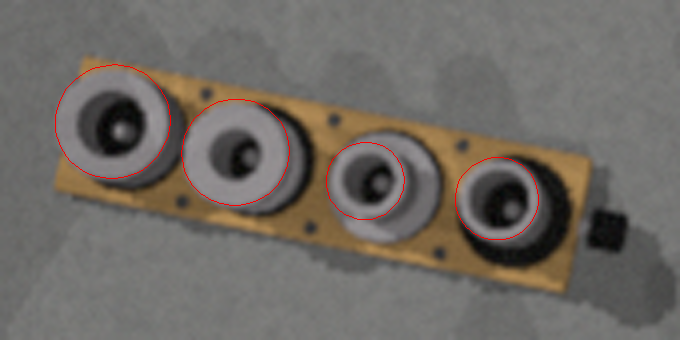

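View pics/s1.png

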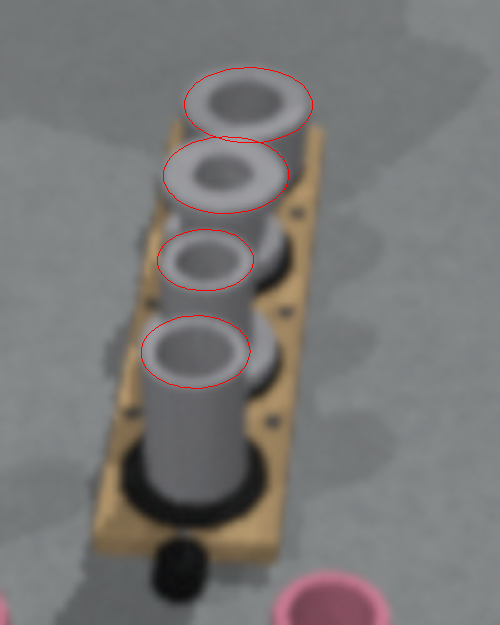

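Checked: the alu pads triangulate to z 14.5–15.0 mm with 64 mm spacing, at P1 (633.5,-140), P2 (578,-172), P3 (523,-204) and P4 (468,-236), and the rack's across direction is -60°. The sample rims drawn at their stated heights fit both views within about 1 mm. The order from the knob is sleeve (crop 497,198), bush (365,180), pulley (235,152), ring (112,122). The steel sleeve on the rack is the right one. I start moving.

```bash
python3 -m pendant '[[[20.7,-28.5,0,-10.25,85],[20.7,-28.5,0,-10.25,85],[20.7,-28.5,0,-10.25,85],[20.7,-28.5,0,-10.25,85],[20.7,-28.5,0,-10.25,85],[20.7,-28.5,0,-10.25,85],[20.7,-28.5,0,-10.25,85],[20.7,-28.5,0,-10.25,85]]]'
python3 -m pendant '[[[23.6,-32.5,-10,0,85],[23.6,-32.5,-10,0,85],[23.6,-32.5,-10,0,85],[23.6,-32.5,-10,0,85],[23.6,-32.5,-10,0,85],[23.6,-32.5,-10,0,85],[23.6,-32.5,-10,0,85],[0,0,0,0,85]]]'
cat > st.py <<'E'
from h import *
import time
def st(tgt=None):
    s=monitor.get_obs(); w,x,y,z=s["eef_rot"]; Y=R.from_quat([x,y,z,w]).as_matrix()[:,1]
    p=np.array(s["eef_pos"])*1000
    print("t",round(s["time_s"],2),"tcp",p.round(1),"jaw",round(np.degrees(np.arctan2(Y[1],Y[0])),1),"op",round(s["opening"],3),"F",np.round(s["wrist_force"],1), "" if tgt is None else ("go",(np.array(tgt)-p).round(1)))
if __name__=="__main__":
    import sys; a=[float(v) for v in sys.argv[1:]]; st(a or None)
E
python3 st.py 525 85 30
```

```text
time_s: 2.6
eef_pos: [0.3606, 0.3123, 0.2315]
eef_rot: [0.0, 0.778, 0.629, 0.0]
wrist_force: [0.3, 0.1, 0.4]
opening: 0.993
time_s: 3.6
eef_pos: [0.526, 0.0835, 0.1605]
eef_rot: [-0.0, 0.777, 0.63, -0.0]
wrist_force: [-1.1, 0.8, 0.0]
opening: 0.995
t 3.6 tcp [526.   83.5 160.5] jaw -11.9 op 0.995 F [-1.1  0.8  0. ] ('go', array([  -1. ,    1.5, -130.5]))
```

```bash
python3 -m pendant '[[[-1,1.5,-30,0,85],[0,0,-30,0,85],[0,0,-30,0,85],[0,0,-20,0,85],[0,0,-13,0,85],[0,0,-7,0,85],[0,0,0,0,85],[0,0,0,0,85]]]'
python3 -m pendant '[[[0,0,0,0,30],[0,0,0,0,30],[0,0,0,0,30],[0,0,0,0,30],[0,0,0,0,30],[0,0,0,0,30]]]'
python3 st.py
```

```text
time_s: 4.6
eef_pos: [0.5248, 0.0872, 0.0321]
eef_rot: [0.0, 0.776, 0.631, 0.001]
wrist_force: [0.4, 0.3, 0.6]
opening: 0.996
time_s: 5.35
eef_pos: [0.5242, 0.0872, 0.0319]
eef_rot: [0.0, 0.776, 0.631, -0.0]
wrist_force: [-1.7, -0.3, 5.7]
opening: 0.442
t 5.35 tcp [524.2  87.2  31.9] jaw -11.7 op 0.442 F [-1.7 -0.3  5.7]
```

```bash
python3 -m pendant '[[[0,0,6,0,30],[0,0,14,0,30],[0,0,20,0,30],[0,0,20,0,30],[0,0,20,0,30],[0,0,10,0,30],[0,0,0,0,30]]]'
python3 -m pendant '[[[7,-14,0,-3,30],[14,-29,0,-6,30],[16,-34,0,-7,30],[16,-34,0,-7,30],[16,-34,0,-7,30],[16,-34,0,-7,30],[14,-29,0,-6,30],[10,-19,0,-5,30]]]'
python3 st.py 633.5 -140 35
python3 - <<'E'
from meas import *
T=imaging.camera("top")
x0,y0,x1,y1=290,90,420,200; k=6
im=cv2.resize(T["img"][y0:y1,x0:x1],None,fx=k,fy=k,interpolation=cv2.INTER_CUBIC)
p=np.array(monitor.get_obs()["eef_pos"])
save(im,"hold1.png")
S=imaging.camera("side")
for n,c in (("top",T),("side",S)):
    for r in spotter.tip_of(n,"sleeve"): print(n,round(r["confidence"],2),W(c,r["at"]).round(3))
E
```

```text
time_s: 6.22
eef_pos: [0.5247, 0.0871, 0.1222]
eef_rot: [0.001, 0.776, 0.631, 0.001]
wrist_force: [-0.3, -0.2, -3.8]
opening: 0.442
time_s: 7.22
eef_pos: [0.633, -0.1425, 0.1197]
eef_rot: [-0.0, 0.966, 0.258, -0.001]
wrist_force: [0.1, -0.1, -2.5]
opening: 0.442
t 7.22 tcp [ 633.  -142.5  119.7] jaw -60.1 op 0.442 F [ 0.1 -0.1 -2.5] ('go', array([  0.5,   2.5, -84.7]))
top 0.66 [ 0.418  0.075 -0.004]
top 0.65 [ 0.557 -0.032 -0.003]
top 0.51 [ 0.635 -0.146  0.103]
top 0.43 [0.558 0.268 0.011]
side 0.95 [ 0.421  0.075 -0.001]
side 0.91 [ 0.437 -0.015  0.003]
side 0.83 [ 0.557 -0.028  0.001]
side 0.77 [ 0.635 -0.148  0.101]
```

```bash
python3 -m pendant '[[[-1,5,-10,0,30],[0,0,-20,0,30],[0,0,-20,0,30],[0,0,-15,0,30],[0,0,-10,0,30],[0,0,-6,0,30],[0,0,-3,0,30],[0,0,0,0,30]]]'
python3 st.py
```

```text
time_s: 8.43
eef_pos: [0.6324, -0.135, 0.0376]
eef_rot: [0.0, 0.965, 0.261, 0.0]
wrist_force: [0.3, -0.1, -3.2]
opening: 0.443
t 8.43 tcp [ 632.4 -135.    37.6] jaw -59.8 op 0.443 F [ 0.3 -0.1 -3.2]
```

```bash
python3 -m pendant '[[[0,0,-2,0,30],[0,0,-1.5,0,30],[0,0,-1,0,30],[0,0,-0.8,0,30],[0,0,0,0,30]]]'
python3 st.py
```

```text
time_s: 9.05
eef_pos: [0.6322, -0.1348, 0.032]
eef_rot: [0.0, 0.965, 0.261, 0.0]
wrist_force: [0.2, 0.0, -3.4]
opening: 0.438
t 9.05 tcp [ 632.2 -134.8   32. ] jaw -59.8 op 0.438 F [ 0.2  0.  -3.4]
```

```bash
python3 -m pendant '[[[0,0,-0.5,0,30],[0,0,-0.5,0,30],[0,0,0,0,30]]]'
python3 st.py
```

```text
time_s: 9.43
eef_pos: [0.6322, -0.1348, 0.0319]
eef_rot: [0.0, 0.965, 0.261, 0.0]
wrist_force: [-3.2, 0.7, 5.3]
opening: 0.438
t 9.43 tcp [ 632.2 -134.8   31.9] jaw -59.8 op 0.438 F [-3.2  0.7  5.3]
```

Contact at the pick height (31.9 mm), with force rising by about 9 N, so it is seated. Releasing and lifting.

```bash
python3 -m pendant '[[[0,0,0,0,45],[0,0,0,0,55],[0,0,0,0,70],[0,0,0,0,85],[0,0,0,0,85]]]'
python3 -m pendant '[[[0,0,10,0,85],[0,0,20,0,85],[0,0,25,0,85],[0,0,25,0,85],[0,0,10,0,85],[0,0,0,0,85]]]'
python3 st.py 534 147 34
```

```text
time_s: 10.05
eef_pos: [0.6321, -0.1348, 0.0309]
eef_rot: [-0.0, 0.965, 0.261, -0.0]
wrist_force: [0.1, 0.6, 0.7]
opening: 0.993
time_s: 10.8
eef_pos: [0.6329, -0.1351, 0.1225]
eef_rot: [0.001, 0.965, 0.261, 0.001]
wrist_force: [0.4, -0.0, -1.0]
opening: 0.996
t 10.8 tcp [ 632.9 -135.1  122.5] jaw -59.8 op 0.996 F [ 0.4 -0.  -1. ] ('go', array([-98.9, 282.1, -88.5]))
```

Run:
```python
from meas import *
for n in ("top","side"):
    c=imaging.camera(n)
    for r in spotter.tip_of(n,"sleeve"): print(n,round(r["confidence"],2),W(c,r["at"]).round(3))
    if n=="side":
        x0,y0,x1,y1=190,230,400,400;save(cv2.resize(c["img"][y0:y1,x0:x1],None,fx=3,fy=3),"pl1.png")
```

```text
top 0.63 [ 0.635 -0.138  0.021]
top 0.52 [ 0.419  0.075 -0.004]
top 0.44 [ 0.554 -0.032 -0.002]
side 0.97 [ 0.557 -0.03  -0.001]
side 0.86 [ 0.633 -0.135  0.014]
side 0.81 [ 0.421  0.078 -0.001]
side 0.74 [ 0.438 -0.02   0.002]
```

View pics/pl1.png

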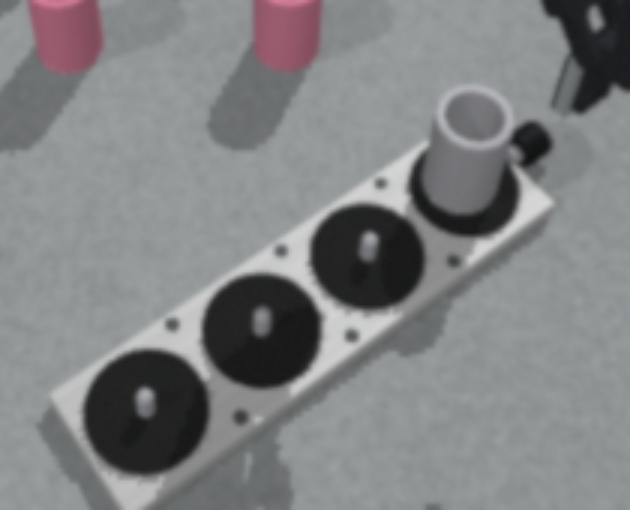

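The sleeve stands upright on pad 1 (crop 465,160), about 3 mm off the pin at most. Next is the bush.

```bash
python3 -m pendant '[[[-7,20,0,3,85],[-13,38,0,7,85],[-15,42,0,7,85],[-15,42,0,7,85],[-15,42,0,7,85],[-15,42,0,7,85],[-13,38,0,7,85],[-6,18,0,3,85]]]'
python3 -m pendant '[[[0,0,-10,0,85],[0,0,-25,0,85],[0,0,-25,0,85],[0,0,-17,0,85],[0,0,-8,0,85],[0,0,-3,0,85],[0,0,0,0,85]]]'
python3 st.py 534 147 33
```

```text
time_s: 12.0
eef_pos: [0.5311, 0.1497, 0.1205]
eef_rot: [-0.001, 0.774, 0.633, -0.0]
wrist_force: [0.2, 0.0, -0.0]
opening: 0.994
time_s: 12.88
eef_pos: [0.5336, 0.1471, 0.0334]
eef_rot: [0.0, 0.776, 0.631, 0.0]
wrist_force: [0.0, -1.1, -0.2]
opening: 0.997
t 12.88 tcp [533.6 147.1  33.4] jaw -11.8 op 0.997 F [ 0.  -1.1 -0.2] ('go', array([ 0.4, -0.1, -0.4]))
```

```bash
python3 -m pendant '[[[0,0,0,0,28],[0,0,0,0,28],[0,0,0,0,28],[0,0,0,0,28],[0,0,0,0,28],[0,0,0,0,28]]]'
python3 st.py
python3 -m pendant '[[[0,0,6,0,28],[0,0,14,0,28],[0,0,20,0,28],[0,0,20,0,28],[0,0,20,0,28],[0,0,10,0,28],[0,0,0,0,28]]]'
python3 -m pendant '[[[3,-20,0,-3,28],[5,-40,0,-6,28],[6.5,-47,0,-7,28],[6.5,-47,0,-7,28],[6.5,-47,0,-7,28],[6.5,-47,0,-7,28],[6,-42,0,-6,28],[4,-29,0,-5,28]]]'
python3 -m pendant '[[[0,0,0,0,28],[0,0,0,0,28]]]' >/dev/null
python3 st.py 578 -172 40
python3 - <<'E'
from meas import *
for n in ("top","side"):
    c=imaging.camera(n)
    for r in spotter.tip_of(n,"bush")[:3]: print(n,round(r["confidence"],2),W(c,r["at"]).round(3))
E
```

```text
time_s: 13.62
eef_pos: [0.5337, 0.1472, 0.0337]
eef_rot: [0.0, 0.776, 0.631, 0.0]
wrist_force: [-0.9, 0.0, 6.0]
opening: 0.405
t 13.62 tcp [533.7 147.2  33.7] jaw -11.7 op 0.405 F [-0.9  0.   6. ] 
time_s: 14.5
eef_pos: [0.5336, 0.1472, 0.1238]
eef_rot: [0.0, 0.776, 0.631, 0.001]
wrist_force: [-1.1, -0.4, -3.1]
opening: 0.405
time_s: 15.5
eef_pos: [0.5761, -0.1749, 0.1218]
eef_rot: [-0.0, 0.966, 0.258, -0.001]
wrist_force: [0.2, 0.2, -3.5]
opening: 0.403
t 15.75 tcp [ 576.1 -171.8  121.9] jaw -59.8 op 0.403 F [ 0.4  1.2 -3.8] ('go', array([  1.9,  -0.2, -81.9]))
top 0.39 [ 0.572 -0.172  0.106]
side 0.6 [0.52  0.086 0.009]
side 0.58 [ 0.576 -0.171  0.105]
```

```bash
python3 -m pendant '[[[2.5,-0.5,-10,0,28],[0,0,-20,0,28],[0,0,-20,0,28],[0,0,-16,0,28],[0,0,-10,0,28],[0,0,-5,0,28],[0,0,-1.5,0,28],[0,0,0,0,28]]]'
python3 st.py
python3 -m pendant '[[[0,0,-1.5,0,28],[0,0,-1.5,0,28],[0,0,-1,0,28],[0,0,-0.5,0,28],[0,0,0,0,28]]]'
python3 st.py
```

```text
time_s: 16.95
eef_pos: [0.5801, -0.1726, 0.041]
eef_rot: [0.0, 0.965, 0.261, 0.0]
wrist_force: [0.3, -0.6, -3.0]
opening: 0.402
t 16.95 tcp [ 580.1 -172.6   41. ] jaw -59.8 op 0.402 F [ 0.3 -0.6 -3. ] 
time_s: 17.58
eef_pos: [0.5796, -0.1723, 0.0359]
eef_rot: [-0.0, 0.965, 0.261, -0.0]
wrist_force: [-0.2, 0.3, -2.7]
opening: 0.405
t 17.57 tcp [ 579.6 -172.3   35.9] jaw -59.8 op 0.405 F [-0.2  0.3 -2.7]
```

```bash
python3 -m pendant '[[[0,0,-0.8,0,28],[0,0,-0.8,0,28],[0,0,-0.4,0,28],[0,0,0,0,28]]]'
python3 st.py
python3 -m pendant '[[[0,0,-0.4,0,28],[0,0,-0.4,0,28],[0,0,0,0,28]]]'
python3 st.py
```

```text
time_s: 18.08
eef_pos: [0.5796, -0.1723, 0.034]
eef_rot: [-0.0, 0.965, 0.261, 0.0]
wrist_force: [-0.5, -0.3, -2.5]
opening: 0.406
t 18.07 tcp [ 579.6 -172.3   34. ] jaw -59.8 op 0.406 F [-0.5 -0.3 -2.5] 
time_s: 18.45
eef_pos: [0.5797, -0.1723, 0.0338]
eef_rot: [0.0, 0.965, 0.261, -0.0]
wrist_force: [-4.7, 1.8, 5.2]
opening: 0.405
t 18.45 tcp [ 579.7 -172.3   33.8] jaw -59.7 op 0.405 F [-4.7  1.8  5.2]
```

The bush is seated. I release it and go to the pulley.

```bash
python3 -m pendant '[[[0,0,0,0,42],[0,0,0,0,55],[0,0,0,0,70],[0,0,0,0,85],[0,0,0,0,85]]]'
python3 -m pendant '[[[0,0,10,0,85],[0,0,20,0,85],[0,0,25,0,85],[0,0,25,0,85],[0,0,10,0,85],[0,0,0,0,85]]]'
python3 -m pendant '[[[-2,25,0,3,85],[-4,50,0,7,85],[-5,57,0,7,85],[-5,57,0,7,85],[-5,57,0,7,85],[-4,57,0,7,85],[-4,50,0,7,85],[-3,28,0,3,85]]]'
python3 -m pendant '[[[0,0,0,0,85],[0,0,0,0,85]]]' >/dev/null
python3 st.py 548 209 30
python3 - <<'E'
from meas import *
for n in ("top","side"):
    c=imaging.camera(n)
    for r in spotter.tip_of(n,"bush")[:3]: print(n,round(r["confidence"],2),W(c,r["at"]).round(3))
E
```

```text
time_s: 19.08
eef_pos: [0.5797, -0.1723, 0.0331]
eef_rot: [0.0, 0.965, 0.261, 0.0]
wrist_force: [0.4, -1.0, -0.4]
opening: 0.99
time_s: 19.82
eef_pos: [0.5803, -0.1727, 0.1246]
eef_rot: [0.001, 0.965, 0.261, 0.001]
wrist_force: [0.1, -0.1, 0.5]
opening: 0.993
time_s: 20.82
eef_pos: [0.5452, 0.2121, 0.1218]
eef_rot: [-0.001, 0.774, 0.634, -0.001]
wrist_force: [-0.2, -0.8, 0.0]
opening: 0.995
t 21.07 tcp [546.7 208.6 122.3] jaw -11.7 op 0.994 F [ 0.  -0.4 -0.1] ('go', array([  1.3,   0.4, -92.3]))
top 0.97 [ 0.578 -0.174  0.018]
```

```bash
python3 -m pendant '[[[1.3,0.4,-12,0,85],[0,0,-25,0,85],[0,0,-25,0,85],[0,0,-18,0,85],[0,0,-10,0,85],[0,0,-5,0,85],[0,0,0,0,85],[0,0,0,0,85]]]'
python3 -m pendant '[[[0,0,0,0,40],[0,0,0,0,40],[0,0,0,0,40],[0,0,0,0,40],[0,0,0,0,40],[0,0,0,0,40]]]'
python3 st.py
python3 -m pendant '[[[0,0,6,0,40],[0,0,14,0,40],[0,0,20,0,40],[0,0,20,0,40],[0,0,20,0,40],[0,0,10,0,40],[0,0,0,0,40]]]'
python3 st.py 523 -204 35
```

```text
time_s: 22.28
eef_pos: [0.5496, 0.2092, 0.029]
eef_rot: [0.0, 0.776, 0.631, 0.001]
wrist_force: [-0.3, -0.6, 0.2]
opening: 0.996
time_s: 23.02
eef_pos: [0.5486, 0.2093, 0.0291]
eef_rot: [-0.0, 0.776, 0.631, -0.0]
wrist_force: [-4.0, -1.0, 7.8]
opening: 0.562
t 23.02 tcp [548.6 209.3  29.1] jaw -11.7 op 0.562 F [-4.  -1.   7.8] 
time_s: 23.9
eef_pos: [0.5496, 0.2092, 0.1194]
eef_rot: [0.001, 0.776, 0.631, 0.001]
wrist_force: [0.0, 0.1, -3.4]
opening: 0.559
t 23.9 tcp [549.6 209.2 119.4] jaw -11.8 op 0.559 F [ 0.   0.1 -3.4] ('go', array([ -26.6, -413.2,  -84.4]))
```

```bash
python3 -m pendant '[[[-2,-20,0,-4,40],[-3,-40,0,-5,40],[-3,-48,0,-5,40],[-3,-48,0,-5,40],[-3,-48,0,-5,40],[-3,-48,0,-5,40],[-3,-48,0,-5,40],[-3,-48,0,-5,40]]]'
python3 -m pendant '[[[-2,-40,0,-5,40],[-2,-25,0,-4,40],[0,0,0,0,40],[0,0,0,0,40]]]' 
python3 st.py 523 -204 35
python3 - <<'E'
from meas import *
for n in ("top","side"):
    c=imaging.camera(n)
    for r in spotter.tip_of(n,"pulley")[:3]: print(n,round(r["confidence"],2),W(c,r["at"]).round(3))
    if n=="side":
        x0,y0,x1,y1=190,200,400,400;save(cv2.resize(c["img"][y0:y1,x0:x1],None,fx=3,fy=3),"hold3.png")
E
```

```text
time_s: 24.9
eef_pos: [0.5244, -0.1409, 0.1172]
eef_rot: [-0.001, 0.943, 0.333, -0.001]
wrist_force: [0.0, 1.1, -3.3]
opening: 0.563
time_s: 25.4
eef_pos: [0.521, -0.2035, 0.1173]
eef_rot: [-0.001, 0.965, 0.261, -0.001]
wrist_force: [-0.3, 1.1, -2.7]
opening: 0.556
t 25.4 tcp [ 521.  -203.5  117.3] jaw -59.8 op 0.556 F [-0.3  1.1 -2.7] ('go', array([  2. ,  -0.5, -82.3]))
top 0.54 [ 0.525 -0.206  0.106]
side 0.79 [ 0.524 -0.206  0.104]
```

View pics/hold3.png

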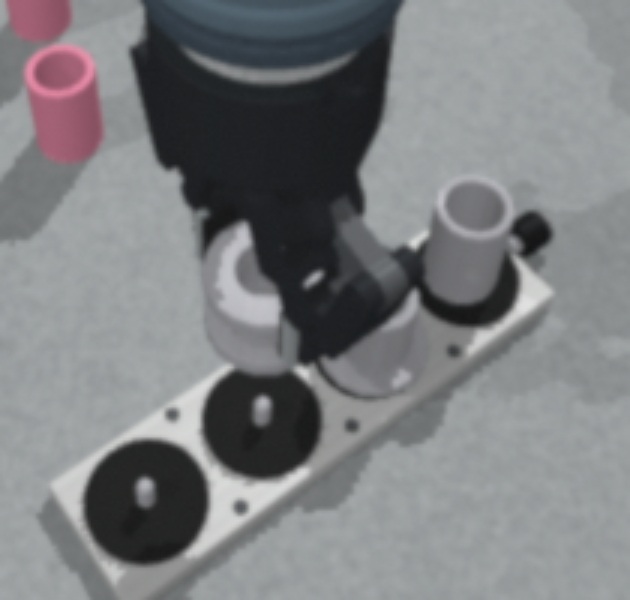

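The pulley is held level (crop 260,300) above pin 3 (262,410), and the bush (375,350) and sleeve (470,240) stand upright. I lower the pulley.

```bash
python3 -m pendant '[[[0,1,-10,0,40],[0,0,-20,0,40],[0,0,-20,0,40],[0,0,-16,0,40],[0,0,-10,0,40],[0,0,-5,0,40],[0,0,-1,0,40],[0,0,0,0,40]]]'
python3 -m pendant '[[[0,0,-1.5,0,40],[0,0,-1.5,0,40],[0,0,-1,0,40],[0,0,0,0,40]]]'
python3 st.py
```

```text
time_s: 26.6
eef_pos: [0.5224, -0.2032, 0.0367]
eef_rot: [0.0, 0.965, 0.261, 0.0]
wrist_force: [0.2, 0.0, -3.3]
opening: 0.562
time_s: 27.1
eef_pos: [0.5219, -0.2029, 0.0321]
eef_rot: [-0.0, 0.965, 0.261, -0.0]
wrist_force: [0.1, 0.3, -3.3]
opening: 0.563
t 27.1 tcp [ 521.9 -202.9   32.1] jaw -59.8 op 0.563 F [ 0.1  0.3 -3.3]
```

```bash
python3 -m pendant '[[[0,0,-1.2,0,40],[0,0,-1,0,40],[0,0,-0.5,0,40],[0,0,0,0,40]]]'
python3 st.py
python3 -m pendant '[[[0,0,-0.4,0,40],[0,0,-0.4,0,40],[0,0,0,0,40]]]'
python3 st.py
```

```text
time_s: 27.6
eef_pos: [0.5219, -0.2029, 0.0294]
eef_rot: [-0.0, 0.965, 0.261, -0.0]
wrist_force: [0.3, 1.2, -3.1]
opening: 0.563
t 27.6 tcp [ 521.9 -202.9   29.4] jaw -59.8 op 0.563 F [ 0.3  1.2 -3.1] 
time_s: 27.98
eef_pos: [0.522, -0.203, 0.0292]
eef_rot: [0.0, 0.965, 0.261, 0.0]
wrist_force: [-2.5, 0.9, 3.7]
opening: 0.565
t 27.98 tcp [ 522.  -203.    29.2] jaw -59.8 op 0.565 F [-2.5  0.9  3.7]
```

The pulley is seated. I release it and go to the ring.

```bash
python3 -m pendant '[[[0,0,0,0,56],[0,0,0,0,65],[0,0,0,0,75],[0,0,0,0,85],[0,0,0,0,85]]]'
python3 -m pendant '[[[0,0,10,0,85],[0,0,20,0,85],[0,0,25,0,85],[0,0,25,0,85],[0,0,10,0,85],[0,0,0,0,85]]]'
python3 -m pendant '[[[3,25,0,3,85],[3.5,45,0,5,85],[4,50,0,5,85],[4,50,0,5,85],[4,50,0,5,85],[4,50,0,5,85],[4,50,0,5,85],[4,50,0,5,85]]]'
python3 -m pendant '[[[4,50,0,5,85],[4,35,0,3,85],[3,17.5,0,2,85],[0,0,0,0,85],[0,0,0,0,85]]]'
python3 st.py 563.5 269.5 22
python3 - <<'E'
from meas import *
for n in ("top","side"):
    c=imaging.camera(n)
    for t in ("pulley","ring"):
        for r in spotter.tip_of(n,t)[:2]: print(n,t,round(r["confidence"],2),W(c,r["at"]).round(3))
E
```

```text
time_s: 28.6
eef_pos: [0.522, -0.2029, 0.0287]
eef_rot: [0.0, 0.965, 0.261, -0.0]
wrist_force: [0.1, -0.3, -0.2]
opening: 0.994
time_s: 29.35
eef_pos: [0.5224, -0.2032, 0.1195]
eef_rot: [0.001, 0.965, 0.261, 0.001]
wrist_force: [0.3, 0.5, -0.1]
opening: 0.997
time_s: 30.35
eef_pos: [0.5515, 0.1686, 0.1173]
eef_rot: [-0.001, 0.827, 0.562, -0.001]
wrist_force: [0.9, 0.4, -0.3]
opening: 0.998
time_s: 30.98
eef_pos: [0.5633, 0.2682, 0.1181]
eef_rot: [-0.0, 0.776, 0.63, -0.001]
wrist_force: [0.0, 0.7, 0.5]
opening: 0.993
t 30.98 tcp [563.3 268.2 118.1] jaw -11.8 op 0.993 F [0.  0.7 0.5] ('go', array([  0.2,   1.3, -96.1]))
top pulley 0.8 [ 0.526 -0.202  0.016]
top ring 0.89 [0.561 0.271 0.016]
side pulley 0.94 [ 0.523 -0.201  0.016]
side ring 0.83 [0.565 0.27  0.013]
```

```bash
python3 -m pendant '[[[0.2,1.3,-12,0,85],[0,0,-25,0,85],[0,0,-25,0,85],[0,0,-18,0,85],[0,0,-11,0,85],[0,0,-6,0,85],[0,0,0,0,85],[0,0,0,0,85]]]'
python3 -m pendant '[[[0,0,0,0,45],[0,0,0,0,45],[0,0,0,0,45],[0,0,0,0,45],[0,0,0,0,45],[0,0,0,0,45]]]'
python3 st.py
python3 -m pendant '[[[0,0,6,0,45],[0,0,14,0,45],[0,0,20,0,45],[0,0,20,0,45],[0,0,20,0,45],[0,0,10,0,45],[0,0,0,0,45]]]'
python3 st.py 468 -236 35
```

```text
time_s: 32.28
eef_pos: [0.5643, 0.2711, 0.0225]
eef_rot: [0.0, 0.776, 0.631, 0.001]
wrist_force: [0.4, 0.1, 0.4]
opening: 0.999
time_s: 33.02
eef_pos: [0.5637, 0.2711, 0.0228]
eef_rot: [-0.0, 0.776, 0.631, 0.0]
wrist_force: [-3.9, -0.9, 6.4]
opening: 0.614
t 33.02 tcp [563.7 271.1  22.8] jaw -11.7 op 0.614 F [-3.9 -0.9  6.4] 
time_s: 33.9
eef_pos: [0.5643, 0.2711, 0.113]
eef_rot: [0.0, 0.776, 0.631, 0.001]
wrist_force: [0.0, 0.5, -3.5]
opening: 0.612
t 33.9 tcp [564.3 271.1 113. ] jaw -11.8 op 0.612 F [ 0.   0.5 -3.5] ('go', array([ -96.3, -507.1,  -78. ]))
```

```bash
python3 -m pendant '[[[-4,-22,0,-3,45],[-8,-42,0,-4,45],[-9,-48,0,-4,45],[-9,-48,0,-4,45],[-9,-48,0,-4,45],[-9,-48,0,-4,45],[-9,-48,0,-4,45],[-9,-48,0,-5,45]]]'
python3 -m pendant '[[[-9,-48,0,-5,45],[-9,-48,0,-5,45],[-7,-38,0,-4,45],[-5,-21,0,-2,45],[0,0,0,0,45],[0,0,0,0,45]]]' 
python3 st.py 468 -236 35
python3 - <<'E'
from meas import *
for n in ("top","side"):
    c=imaging.camera(n)
    for r in spotter.tip_of(n,"ring")[:3]: print(n,round(r["confidence"],2),W(c,r["at"]).round(3))
E
```

```text
time_s: 34.9
eef_pos: [0.4958, -0.0831, 0.1108]
eef_rot: [-0.0, 0.921, 0.391, -0.001]
wrist_force: [0.1, -0.5, -4.0]
opening: 0.613
time_s: 35.65
eef_pos: [0.4667, -0.2355, 0.1109]
eef_rot: [-0.001, 0.965, 0.261, -0.0]
wrist_force: [0.5, 0.2, -2.4]
opening: 0.612
t 35.65 tcp [ 466.7 -235.5  110.9] jaw -59.8 op 0.612 F [ 0.5  0.2 -2.4] ('go', array([  1.3,  -0.5, -75.9]))
top 0.53 [ 0.469 -0.237  0.102]
side 0.59 [ 0.471 -0.237  0.099]
```

Seat height is TCP 22.8 mm, so I lower by 82, then in small steps.

```bash
python3 -m pendant '[[[0,0,-10,0,45],[0,0,-20,0,45],[0,0,-20,0,45],[0,0,-16,0,45],[0,0,-10,0,45],[0,0,-5,0,45],[0,0,-1,0,45],[0,0,0,0,45]]]'
python3 -m pendant '[[[0,0,-1.5,0,45],[0,0,-1.2,0,45],[0,0,-1,0,45],[0,0,-0.8,0,45],[0,0,0,0,45]]]'
python3 st.py
```

```text
time_s: 36.85
eef_pos: [0.468, -0.2364, 0.0301]
eef_rot: [0.0, 0.965, 0.261, 0.0]
wrist_force: [1.0, -0.9, -3.2]
opening: 0.611
time_s: 37.48
eef_pos: [0.4676, -0.2361, 0.0251]
eef_rot: [-0.0, 0.965, 0.261, -0.0]
wrist_force: [0.8, 0.7, -2.9]
opening: 0.617
t 37.48 tcp [ 467.6 -236.1   25.1] jaw -59.8 op 0.617 F [ 0.8  0.7 -2.9]
```

```bash
python3 -m pendant '[[[0,0,-1,0,45],[0,0,-0.7,0,45],[0,0,-0.4,0,45],[0,0,0,0,45]]]'
python3 st.py
python3 -m pendant '[[[0,0,-0.4,0,45],[0,0,-0.4,0,45],[0,0,0,0,45]]]'
python3 st.py
```

```text
time_s: 37.98
eef_pos: [0.4676, -0.2361, 0.023]
eef_rot: [-0.0, 0.965, 0.261, -0.0]
wrist_force: [-0.4, -0.0, -2.6]
opening: 0.614
t 37.98 tcp [ 467.6 -236.1   23. ] jaw -59.8 op 0.614 F [-0.4 -0.  -2.6] 
time_s: 38.35
eef_pos: [0.4677, -0.2362, 0.0228]
eef_rot: [-0.0, 0.965, 0.261, -0.0]
wrist_force: [-2.7, 0.9, 5.1]
opening: 0.612
t 38.35 tcp [ 467.7 -236.2   22.8] jaw -59.8 op 0.612 F [-2.7  0.9  5.1]
```

The ring is seated. I release it, lift and clear the arm for a last look.

```bash
python3 -m pendant '[[[0,0,0,0,60],[0,0,0,0,70],[0,0,0,0,80],[0,0,0,0,85],[0,0,0,0,85]]]'
python3 -m pendant '[[[0,0,10,0,85],[0,0,25,0,85],[0,0,30,0,85],[0,0,35,0,85],[0,0,30,0,85],[0,0,20,0,85]]]'
python3 -m pendant '[[[-5,20,0,0,85],[-10,35,0,0,85],[-10,35,0,0,85],[-10,35,0,0,85],[-10,35,0,0,85],[-5,20,0,0,85],[0,0,0,0,85],[0,0,0,0,85]]]'
python3 - <<'E'
from meas import *
P=dict(sleeve=(.6335,-.140,.073,.019),bush=(.5782,-.1721,.063,.018),pulley=(.523,-.2041,.055,.025),ring=(.4678,-.2362,.045,.027))
u=np.array([-.1657,-.0962]);u/=np.linalg.norm(u)
ims=[]
for n,(x0,y0,x1,y1),k in (("top",(300,120,430,270),4),("side",(190,230,400,420),3)):
    c=imaging.camera(n)
    for t,p in P.items():
        for r in spotter.tip_of(n,t):
            w=W(c,r["at"]); d=w[:2]-p[:2]
            if np.linalg.norm(d)<.03: print(n,t,round(r["confidence"],2),"along",round(d@u*1e3,1),"across",round((d[1]*u[0]-d[0]*u[1])*1e3,1),"z",round(w[2]*1e3,1))
    im=cv2.resize(c["img"][y0:y1,x0:x1],None,fx=k,fy=k,interpolation=cv2.INTER_CUBIC)
    for p in P.values(): cv2.polylines(im,[((rim(c,p[:3],p[3])-[x0,y0]+.5)*k).astype(np.int32)],True,(255,0,0),1)
    save(im,"end_%s.png"%n)
E
python3 st.py
```

```text
time_s: 38.98
eef_pos: [0.4676, -0.2361, 0.0223]
eef_rot: [-0.0, 0.965, 0.261, 0.0]
wrist_force: [-0.5, 0.5, 0.0]
opening: 0.995
time_s: 39.72
eef_pos: [0.4682, -0.2366, 0.1748]
eef_rot: [0.001, 0.965, 0.261, 0.001]
wrist_force: [-0.1, 0.5, -0.1]
opening: 0.996
time_s: 40.72
eef_pos: [0.4173, -0.056, 0.1719]
eef_rot: [-0.0, 0.965, 0.261, -0.0]
wrist_force: [0.4, 0.4, -0.9]
opening: 0.998
top sleeve 0.6 along -2.1 across 0.9 z 15.5
top bush 0.72 along 2.4 across 0.7 z 17.1
top pulley 0.94 along 0.1 across 1.4 z 17.9
top ring 0.88 along 2.7 across 0.9 z 16.8
side sleeve 0.77 along 0.4 across -2.7 z 16.0
side bush 0.97 along -1.3 across -0.3 z 18.0
side pulley 0.91 along -0.5 across -2.6 z 15.0
side ring 0.79 along -3.0 across 2.4 z 11.9
t 41.23 tcp [417.6 -56.3 172.2] jaw -59.8 op 0.989 F [ 0.1 -0.1 -0.3]
```

View pics/end_top.png

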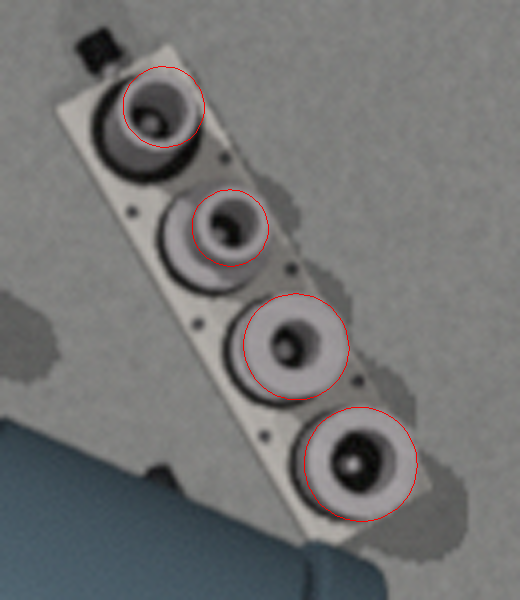

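View pics/end_side.png

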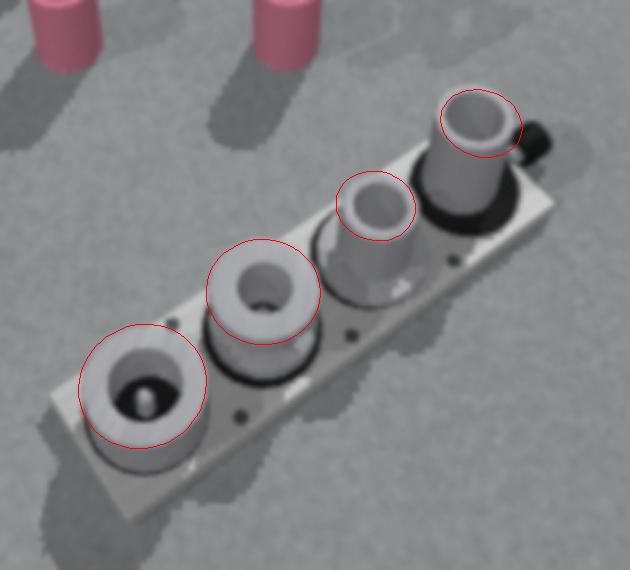

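All four stand upright on their pins in the order sleeve, bush, pulley, ring from the knob. The rims lie within about 3 mm of the ideal circles in both views (top crop: 157,107; 228,228; 296,346; 361,464).

```bash
python3 -c "
from bench import order; print(order.hand_in())"
```

```text
the job is handed in; nothing more can be done
None
```

I moved the steel sleeve, bush, pulley and ring, in that order from the knob, onto pins 1 to 4 of the aluminium rack and handed the job in at about 41 s on the robot's clock. Each one was lowered until the wrist force showed contact at its pick height, then released. The pink look-alikes were left alone.

- **Position:** both cameras put every sample within about 4 mm of its pin, against 13 mm allowed.
- **Height and tilt:** undersides measured 12–18 mm above the bench, where 11–19 mm is allowed. That scatter matches the detector's 4 mm accuracy. I judged uprightness by eye in both pictures rather than measuring an angle.
- **Robot:** the arm is clear of everything with the gripper open.
- **Disagreements:** the sleeve sits about 3 mm off its pin. For the ring, the two cameras' along-rack readings differ by about 6 mm (+2.7 and -3.0 mm), but the drawn rim circles agree in both views. No check failed.

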